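# Put four misplaced machine tools back in their own trays

## Task

Each of the four green trays holds the wrong tool; put them right, parking a tool on the empty black rubber mat when you need a free spot: the drill chuck belongs in the round tray, the V-block in the oblong tray, the hexagonal collet block in the six-sided tray and the taper-shank tool holder in the square tray. Set every tool down without dropping it, upright, flat on the floor and in the middle of its tray, and let go. Do not shift the dial gauge that lies between the trays.

Things in the scene. Friction and masses are not known exactly. Their poses are not given: they have to be found in the camera images.
- drill_chuck: Keyed drill chuck, bright steel, squat, standing with its three small jaws up: plain cylinder 52 mm in diameter up to 48 mm, a bevelled top at 54 mm with a dark recess, and jaws in it to 62 mm. About 0.45 kg. Can be gripped across the cylinder from any side. Origin: centre of its underside; z up.
- v_block: Steel V-block, rectangular, 56 mm long (x) x 46 mm wide (y) x 45 mm high; the V groove is in its top and runs along x. About 0.5 kg. Its two upright side faces are 46 mm apart along y: the natural grip. Origin: centre of its underside; z up.
- hex_block: Hexagonal steel collet block, upright six-sided prism, 44 mm across flats, 51 mm across corners, 60 mm high, with a dark round bore in its top. About 0.5 kg. One pair of parallel flats faces +x and -x, the others lie 60 degrees on; grip across two flats. Origin: centre of its underside; z up.
- taper_holder: Taper-shank tool holder standing with its slim taper up, 86 mm high: dark nose 40 mm in diameter up to 26 mm, bright flange 50 mm in diameter from 26 to 50 mm, then a narrowing taper 35 to 14 mm in diameter up to 86 mm. About 0.65 kg. Grip across the flange, from any side. Origin: centre of its underside; z up.
- tray_round: Round tray, 84 mm inside and 92 mm outside diameter; home of the drill chuck. Fixed. Green steel, floor 4 mm thick (tools stand 4 mm above the bench), wall 4 mm thick and 14 mm high from the bench. Origin: centre of its underside, on the bench. 
- tray_oblong: Oblong (rectangular) tray, outside 120 mm (x) x 84 mm (y), inside 112 x 76 mm; home of the V-block. Fixed. Green steel, floor 4 mm thick (tools stand 4 mm above the bench), wall 4 mm thick and 14 mm high from the bench. Origin: centre of its underside, on the bench. 
- tray_hex: Six-sided tray, inside 82 mm and outside 90 mm across flats; home of the hexagonal block. One pair of parallel flats faces +x and -x. Fixed. Green steel, floor 4 mm thick (tools stand 4 mm above the bench), wall 4 mm thick and 14 mm high from the bench. Origin: centre of its underside, on the bench. 
- tray_square: Square tray, outside 90 x 90 mm, inside 82 x 82 mm, sides along x and y; home of the taper-shank holder. Fixed. Green steel, floor 4 mm thick (tools stand 4 mm above the bench), wall 4 mm thick and 14 mm high from the bench. Origin: centre of its underside, on the bench. 
- mat_spare: Empty black rubber mat, flat, 100 x 100 mm and 4 mm thick, no rim: a free spot to park one tool for the time being. Fixed. Origin: centre of its underside, on the bench.
- dial_gauge: Dial gauge lying face up on the bench between the trays, to be left alone: silver disc 54 mm in diameter, 21 mm high, with a white face and a thin stem reaching 67 mm from the disc's centre towards its -x. Loose, 0.15 kg. Origin: centre of the disc's underside.

How it is judged:
By the outcome, as a careful person would: the job done as asked, in the order asked, and still so for the second after the job is handed in, with the robot touching nothing.
It also fails if it takes over 125 s, if anything falls off the work surface, if the arm or the gripper's body presses on something with over 40 N, if the wrist force passes 120 N, or if a joint passes its speed limit or range.

## Robot

A 6-joint arm with a two-finger parallel gripper is mounted at the origin on the work surface. World frame = base frame: x ahead of the robot, y to its left, z up, the work surface at z = 0. Lengths are in mm, angles in rad, forces in N, time in s.
With the tool pointing down it reaches from about 300 to 775 mm from the base axis. Payload 14.6 kg.
Tool frame: the origin (TCP) lies on the mounting face of the last link; the fingertips stand 173 mm ahead of it and the grasp point (between the pads) lies 155 mm ahead of it; z points along the fingers, y is the line along which they close (so a half turn about z gives the same grasp; the last joint's range is limited). The gripper opens to 85 mm and grips with 20 to 120 N. Pads are 22 mm wide; open, the fingers measure 114 mm over their backs; the gripper's body (76 mm by 85 mm) begins 54 mm behind the grasp point. The pads swing forward as they close: fully open they stand 13 mm farther back than shut.
Start: joints at [-1.404, 0.3, 1.521, -0, 1.321, -0.067], TCP at [127.415, -535.029, 404.681] pointing down, gripper open.
Joint ranges: [-3.03, 3.03], [-0.79, 2.21], [0.23, 2.52], [-1.04, 4.18], [0, 3.07], [-2.55, 2.55]. Speed limits (rad/s): [2.22, 2.22, 2.57, 3.14, 3.14, 3.14].

## Interface

Orientations are given as a 3x3 rotation matrix whose columns are the frame's x, y, z axes.
In Python, from plant import manip gives the robot as it stands. Calls block until the motion is done:
- manip.reach(position, orientation): joint-space move of the TCP to a pose.
- manip.move_linear(position, v=150, rot=None, contact_N=None): straight line of the TCP; rot=None keeps the orientation; v is the mean speed in mm/s. With contact_N (N) it stops when the force on the tool has changed by that much, and returns True; else False.
- manip.goto_joints(angles): joint-space move.
- manip.set_gripper(opening, strength=None): finger opening in mm; strength is the grip in N (None keeps the last); returns when the fingers have stopped.
- manip.pause(seconds).
- manip.solve_ik(position, orientation): joint angles nearest the present ones, or None.
- manip.read_camera(name): name is "side" or "top" or "wrist"; returns a dict with "image" (384x512x3 uint8, red, green, blue), "K" (3x3 intrinsics, pixels), "camera_from_world" (4x4, takes a point from world to camera coordinates); the wrist camera has in their place "hand_eye" (4x4, takes a point from camera to tool coordinates, whose origin is the TCP and whose axes are the flange's). Camera axes: x right, y down, z forward; pixel columns grow to the right and rows downward; lengths in mm; the calibration is good to about 2 mm. A picture is of the moment at which its call begins: read the wrist's pose just before it. There is no depth.
A pose or a line that the arm cannot do raises manip.Unreachable and nothing moves.
- manip.close_job(): hands the job in; it is judged then, once.
Readings, each from a call of its own:
- manip.read_clock(): time.
- manip.read_joint_pos(): joint angles.
- manip.read_qd(): joint speeds.
- manip.read_tau(): joint torques, N m.
- manip.read_eef_pos(): TCP position.
- manip.read_eef_rot(): TCP orientation.
- manip.read_wrist_force(): force on the tool from outside, world axes, zero at the start.
- manip.read_wrist_torque(): the same for the moment, N m.
- manip.read_width(): finger opening in mm.
- manip.read_grip_force(): force on a finger pad.
Only numpy, scipy, OpenCV 4.12 (cv2) and the standard library are available. Lean on these libraries where they do the work, as an engineer would, in place of code of your own. Each camera call takes 0.05 s, during which the arm holds its last target. There are 200 camera calls.

## Working session

There is one attempt and no reset: what is moved stays moved. The work goes in short steps, each a Python script; the robot and the scene stay as the last script left them, time stands still between calls to the robot, and variables do not carry over. Pictures are saved under pics/ and viewed, at most 14 in all, crops included, and the job is handed in when it is done.

```bash
mkdir -p pics; ls; python3 - <<'E'
from plant import manip
import cv2,numpy as np
for n in("top","side"):
    c=manip.read_camera(n); cv2.imwrite(f"pics/{n}0.png",c["image"][:,:,::-1]); print(n,c["K"].tolist(),np.round(c["camera_from_world"],4).tolist())
c=manip.read_camera("wrist"); print(c["K"].tolist(),np.round(c["hand_eye"],3).tolist()); print(manip.read_eef_rot(),manip.read_clock())
E
```

```text
pics
plant.py
top [[377.31950216331205, 0.0, 259.6013285996327], [0.0, 377.31950216331205, 193.81780916241684], [0.0, 0.0, 1.0]] [[0.009, -1.0, 0.0005, -19.6422], [-0.9934, -0.009, -0.1141, 531.8572], [0.1141, 0.0006, -0.9935, 838.3938], [0.0, 0.0, 0.0, 1.0]]
side [[365.9859051223869, 0.0, 259.2624690692788], [0.0, 365.9859051223869, 195.62234186782806], [0.0, 0.0, 1.0]] [[-0.9264, -0.3763, 0.0093, 515.2918], [-0.2062, 0.4867, -0.8489, 152.268], [0.3149, -0.7884, -0.5285, 552.9207], [0.0, 0.0, 0.0, 1.0]]
[[303.07978057564674, 0.0, 256.8093929694305], [0.0, 303.07978057564674, 188.02107491717632], [0.0, 0.0, 1.0]] [[-0.0, -0.946, -0.324, 84.542], [1.0, -0.0, -0.0, -0.588], [0.0, -0.324, 0.946, 30.588], [0.0, 0.0, 0.0, 1.0]]
[[ 9.72786482e-01  2.31703315e-01 -1.82959122e-04]
 [ 2.31703385e-01 -9.72786077e-01  8.88999378e-04]
 [ 2.80040163e-05 -9.07198826e-04 -9.99999588e-01]] 0.15
```

View pics/top0.png

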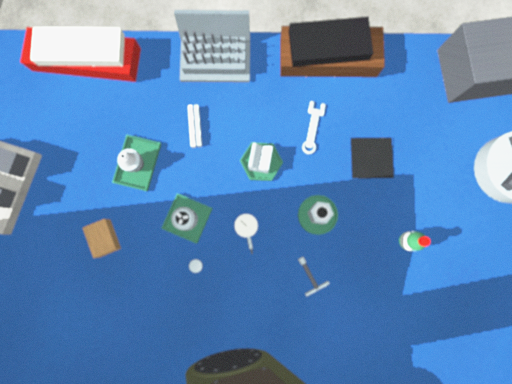

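View pics/side0.png

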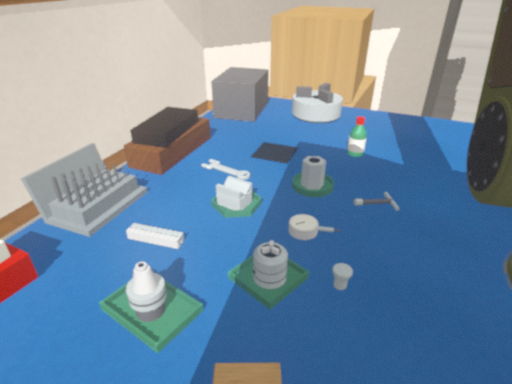

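The top view shows the taper holder in the oblong tray (130,160), the chuck in the square tray (185,218), the V-block in the hex tray (262,160) and the hex block in the round tray (320,213). The mat is at (372,157) and the gauge at (246,226). This is a 4-cycle, so I park the V-block first. Next I take closer wrist views.

```bash
cat > h.py <<'E'
from plant import manip
import cv2,numpy as np
def Rz(a): # tool down, tool x at world angle a
    c,s=np.cos(a),np.sin(a); return np.array([[c,s,0],[s,-c,0],[0,0,-1.]])
def cam(n):
    if n=="wrist":
        p,R=np.array(manip.read_eef_pos()),np.array(manip.read_eef_rot())
    c=manip.read_camera(n)
    if n=="wrist":
        T=np.eye(4);T[:3,:3]=R;T[:3,3]=p;W=T@np.array(c["hand_eye"])
    else: W=np.linalg.inv(np.array(c["camera_from_world"]))
    return c["image"],np.array(c["K"]),W
def ray(px,K,W,z):
    px=np.atleast_2d(np.array(px,float)); d=np.c_[px,np.ones(len(px))]@np.linalg.inv(K).T@W[:3,:3].T
    o=W[:3,3]; return (o+d*((z-o[2])/d[:,2])[:,None])[:,:2]
def proj(P,K,W):
    C=np.linalg.inv(W); q=K@(C[:3,:3]@np.array(P,float)+C[:3,3]); return q[:2]/q[2]
E
python3 - <<'E'
from h import *
im,K,W=cam("top")
P=ray([(136,162),(187,218),(261,160),(318,214),(372,157),(246,226)],K,W,14);print(P.round())
mid=[P[:2].mean(0),P[2:4].mean(0),P[4]]
for i,m in enumerate(mid[:2]):
    a=0.
    manip.reach([m[0]+45,m[1],400],Rz(a))
    im,K,W=cam("wrist"); np.savez(f"w{i}.npz",im=im,K=K,W=W); cv2.imwrite(f"pics/w{i}.png",im[:,:,::-1])
    print(manip.read_clock(),manip.read_eef_pos())
E
```

```text
[[ 607.  279.]
 [ 476.  154.]
 [ 615.  -17.]
 [ 488. -151.]
 [ 624. -281.]
 [ 458.   16.]]
3.3333 [586.59926949 215.58993395 400.02010632]
4.5333 [596.41403846 -83.16891458 400.01069572]
```

View pics/w0.png

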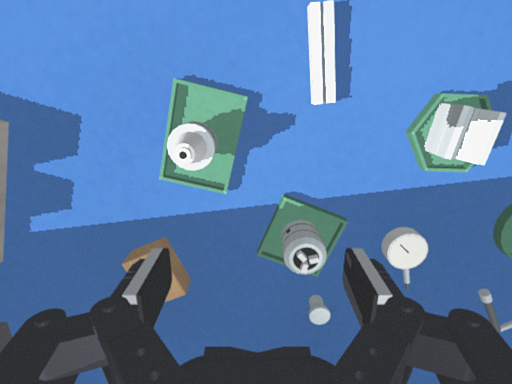

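View pics/w1.png

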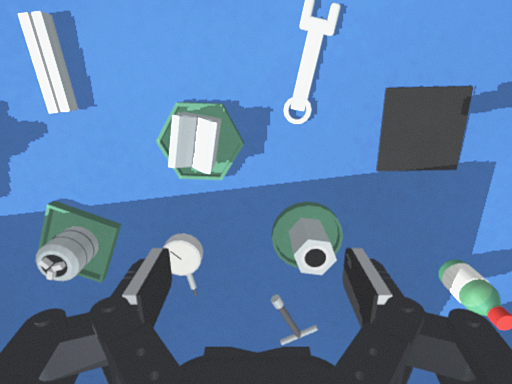

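Trays and tools are well visible. In w0 the taper tip is at (184,155) and the chuck recess at (305,260). In w1 the V-block is at (195,142), the hex bore at (315,258), the mat at (425,128) and the gauge at (183,255) with its stem pointing down. Next I fit the known outlines to hull points: far edges on the top plane, near edges on the base plane.

```bash
cat > fit.py <<'E'
from h import *
from scipy.optimize import least_squares
S={"square":[(0,45),(90,45),(180,45),(270,45)],"oblong":[(0,60),(90,42),(180,60),(270,42)],"hex":[(60*i,45) for i in range(6)],
 "mat":[(0,50),(90,50),(180,50),(270,50)],"v":[(0,28),(90,23),(180,28),(270,23)],"hexb":[(60*i,22) for i in range(6)],"round":46.,"chuck":26.}
def sd(name,p,q):
    s=S[name]; v=q-p[:2]
    if np.isscalar(s): return np.hypot(*v.T)-s
    return np.max([np.cos(np.radians(d)+p[2])*v[:,0]+np.sin(np.radians(d)+p[2])*v[:,1]-r for d,r in s],axis=0)
def pick(mask,seed):
    mask=cv2.morphologyEx(mask.astype(np.uint8),cv2.MORPH_OPEN,np.ones((3,3)))
    n,l,st,c=cv2.connectedComponentsWithStats(mask); ok=[i for i in range(1,n) if st[i,4]>60]
    def dist(i):
        y,x=np.nonzero(l==i); return np.min(np.hypot(x-seed[0],y-seed[1]))
    i=min(ok,key=dist); return l==i
def masks(im):
    h=cv2.cvtColor(im,cv2.COLOR_RGB2HSV).astype(int); H,Sa,V=h[...,0],h[...,1],h[...,2]
    return (H>55)&(H<90)&(Sa>70), (Sa<70)&(V>60), (V<75)&(Sa<70)
def outline(m,K,W,z0,z1,grow=.5,hull=True):
    cs,_=cv2.findContours(m.astype(np.uint8),cv2.RETR_EXTERNAL,cv2.CHAIN_APPROX_NONE)
    c=cv2.convexHull(np.vstack(cs))[:,0].astype(float); c=c+grow*(c-c.mean(0))/np.linalg.norm(c-c.mean(0),axis=1)[:,None]
    mid=c.mean(0); out=[]; nad=W[:2,3]; g0=ray([mid],K,W,z1)[0]
    for a,b in zip(c,np.roll(c,-1,0)):
        A,B=ray([a,b],K,W,z1); t=B-A; L=np.hypot(*t); n=np.array([t[1],-t[0]])/L
        if n@((A+B)/2-g0)<0:n=-n
        z=z1 if n@(nad-A)<0 else z0
        k=max(1,int(L/2)); f=(np.arange(k)+.5)[:,None]/k; out.append(ray(a+f*(b-a),K,W,z))
    return np.vstack(out)
def fit(name,q,a0s=None):
    best=None
    for a in (a0s or np.radians(np.arange(0,180,15))):
        r=least_squares(lambda p:sd(name,p,q),[*q.mean(0),a],loss="soft_l1",f_scale=1.)
        if best is None or r.cost<best.cost: best=r
    return best.x, np.median(np.abs(sd(name,best.x,q)))
E
python3 - <<'E'
from fit import *
D=[np.load(f"w{i}.npz") for i in (0,1)]
def run(lbl,name,i,seed,which,z0,z1):
    im,K,W=D[i]["im"],D[i]["K"],D[i]["W"]; m=pick(masks(im)[which],seed)
    if which==0: # merge fragments of the same tray
        mm=masks(im)[0].copy(); yy,xx=np.mgrid[:384,:512]; mm&=np.hypot(xx-seed[0],yy-seed[1])<75; m=mm if m.sum()<0.7*mm.sum() else m
    p,r=fit(name,outline(m,K,W,z0,z1)); print(lbl,i,p[:2].round(1),np.degrees(p[2]).round(1)%90,"res",r.round(2),m.sum())
run("oblong","oblong",0,(205,110),0,0,14)
run("square","square",0,(300,215),0,0,14)
run("square","square",1,(60,220),0,0,14)
run("hex","hex",1,(200,140),0,0,14)
run("hex","hex",0,(430,130),0,0,14)
run("round","round",1,(305,235),0,0,14)
run("mat","mat",1,(425,128),2,0,4)
run("v","v",1,(195,142),1,4,49)
run("v","v",0,(465,135),1,4,49)
run("hexb","hexb",1,(310,240),1,4,64)
run("chuck","chuck",0,(300,245),1,4,52)
run("chuck","chuck",1,(70,250),1,4,52)
for i,px,z,l in((0,(183.5,155),90,"taper"),(0,(305,261),58,"chuck"),(1,(54,264),58,"chuck"),(1,(315,258),64,"hexbore")): print(l,i,ray([px],D[i]["K"],D[i]["W"],z))
for i in(0,1):
    im=D[i]["im"][:,:,::-1].copy(); g,t,k=masks(D[i]["im"]); im[g]=(0,255,0); im[t]=(0,0,255); im[k]=(0,255,255); cv2.imwrite(f"pics/m{i}.png",im)
E
python3 -c "
import cv2,numpy as np
cv2.imwrite('pics/m.png',np.hstack([cv2.resize(cv2.imread(f'pics/m{i}.png')[:330],(400,258)) for i in(0,1)]))"
```

```text
oblong 0 [610.1 281.9] 76.4 res 0.12 5274
square 0 [479.4 158.2] 68.0 res 0.37 2424
square 1 [479.3 158.2] 68.1 res 0.36 2526
hex 1 [615.5 -15.4] 88.6 res 0.66 1943
hex 0 [615.8 -14. ] 88.0 res 0.76 2151
round 1 [ 490.6 -148.2] 0.0 res 0.71 1884
mat 1 [ 623. -274.] 83.69999999999709 res 1.65 143
v 1 [619.1 -12.3] 79.7 res 1.17 2749
v 0 [619.7 -12. ] 80.3 res 0.96 3657
hexb 1 [ 493. -149.] 83.0 res 1.45 1756
chuck 0 [477.1 159. ] 45.0 res 0.49 1872
chuck 1 [476.8 159. ] 75.0 res 0.76 2327
taper 0 [[608.24089664 285.27192334]]
chuck 0 [[473.10441126 159.48506821]]
chuck 1 [[478.51589606 158.45494604]]
hexbore 1 [[ 490.81458265 -149.87373596]]
```

View pics/m.png

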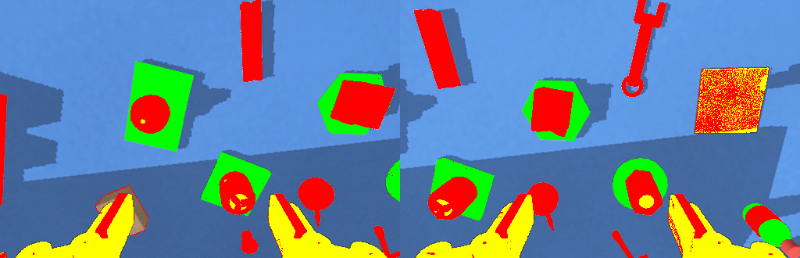

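```bash
python3 - <<'E'
from fit import *
D=[np.load(f"w{i}.npz") for i in (0,1)]
d=D[1]
h=cv2.cvtColor(d["im"],cv2.COLOR_RGB2HSV); m=pick((h[...,1]<70),(425,128)); q=outline(m,d["K"],d["W"],0,4); print("mat",fit("mat",q),m.sum())
q=outline(pick(masks(D[0]["im"])[0],(205,110)),D[0]["K"],D[0]["W"],0,14); p,_=fit("oblong",q);print("oblong",p[:2],np.degrees(p[2])%180)
for i,s in((1,(195,142)),(0,(465,135))):
    q=outline(pick(masks(D[i]["im"])[1],s),D[i]["K"],D[i]["W"],4,49)
    for a in(-10,80):
        p,r=fit("v",q,[np.radians(a)]); print("v",i,p[:2],np.degrees(p[2]),r,np.abs(sd("v",p,q)).mean())
q=outline(pick(masks(d["im"])[0],(200,140)),d["K"],d["W"],0,14); p,r=fit("hex",q);print("hextray",p[:2],np.degrees(p[2])%60)
q=outline(pick(masks(d["im"])[1]|masks(d["im"])[2]&(np.mgrid[:384,:512][1]<335),(310,240)),d["K"],d["W"],4,64)
for a in np.radians([0,15,30,45]):
    p,r=fit("hexb",q,[a]);print("hexb",p[:2],np.degrees(p[2])%60,r)
k=pick(masks(d["im"])[2]&(np.hypot(*(np.mgrid[:384,:512]-np.array([258,315])[:,None,None]))<25),(315,258)); y,x=np.nonzero(k); print("bore",ray([(x.mean(),y.mean())],d["K"],d["W"],64))
f=lambda n,x0,x1,y0,y1:cv2.resize(D[n]["im"][y0:y1,x0:x1,::-1],None,fx=4,fy=4,interpolation=cv2.INTER_NEAREST)
cv2.imwrite("pics/crop.png",np.hstack([f(1,150,245,95,185),f(1,265,360,195,285)]))
E
```

```text
mat (array([ 629.18421054, -281.04319461,    1.59075573]), np.float64(0.9114134884517533)) 6865
oblong [610.09219041 281.86758456] 166.43110876818142
v 1 [619.06464106 -12.3386635 ] -10.3231253709246 1.1723740897071053 1.5345580797326779
v 1 [617.7710911 -12.1780352] 66.41274849604764 3.820143499201606 4.225980161608093
v 0 [619.65595372 -11.97394007] -9.677216173829049 0.9593052668809676 2.8662342576698485
v 0 [621.0617654   -9.33740277] 80.45887880138204 5.052766692261738 4.843663065588486
hextray [615.53098707 -15.44464866] 58.59057336619867
hexb [ 493.024986  -149.0529999] 53.011324255087324 1.435377895877295
hexb [ 493.02835492 -149.0327282 ] 53.013210579770245 1.4534066842100586
hexb [ 493.02170745 -149.03142691] 52.99830232304502 1.4519481185808267
hexb [ 493.02167288 -149.03149505] 52.99830977312647 1.4518721468516844
bore [[ 491.61839992 -149.88999689]]
```

View pics/crop.png

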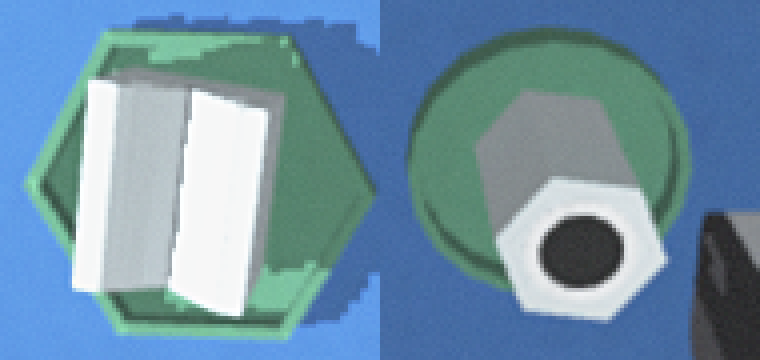

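The fits are consistent. The V-block's groove runs at -10° and its top is clear. The hex block's flats are at -7° and the hex tray's flats at -1.4°. First I move the V-block to the mat.

```bash
cat > act.py <<'E'
from h import *
def pick_at(x,y,yaw,z,up=300):
    R=Rz(np.radians(yaw)); manip.set_gripper(85); manip.reach([x,y,up],R)
    if manip.move_linear([x,y,z],v=110,contact_N=15): print("CONTACT on descent",manip.read_eef_pos()); raise SystemExit
    manip.set_gripper(0,80); print("width",manip.read_width(),"grip",manip.read_grip_force(),"F",np.round(manip.read_wrist_force(),1))
    manip.move_linear([x,y,z+20],v=60); manip.move_linear([x,y,up],v=150); print("lifted",manip.read_width(),np.round(manip.read_wrist_force(),1))
def place_at(x,y,yaw,z,up=300):
    manip.reach([x,y,up],Rz(np.radians(yaw))); manip.move_linear([x,y,z+8],v=120); manip.pause(.2)
    c=manip.move_linear([x,y,z-3],v=12,contact_N=5); p=manip.read_eef_pos(); print("touch",c,np.round(p,1),np.round(manip.read_wrist_force(),1))
    if abs(p[2]-z)>2.9: print("STOP odd height"); raise SystemExit
    w=manip.read_width(); manip.set_gripper(w+6); manip.set_gripper(85); manip.move_linear([x,y,up],v=150); print("t",manip.read_clock())
E
python3 - <<'E'
from act import *
pick_at(619.3,-12.2,-10,191); place_at(629.2,-281,1,191)
im,K,W=cam("top"); cv2.imwrite("pics/top1.png",im[:,:,::-1])
manip.reach([674,-281,400],Rz(0)); im,K,W=cam("wrist"); np.savez("w2.npz",im=im,K=K,W=W); cv2.imwrite("pics/w2.png",im[:,:,::-1])
E
```

```text
width 44.76166389063293 grip 83.9969265460968 F [-0.9 -1.6  5.4]
lifted 45.14515824196674 [ 0.4  0.3 -5.9]
touch True [ 629.2 -281.   191.8] [-0.8  0.1  5.3]
t 12.5583
```

View pics/w2.png

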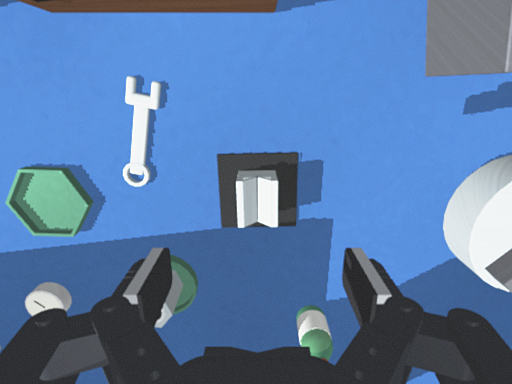

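The V-block stands upright on the mat at (257,200), and the hex tray at (50,200) is empty. I refit the V-block on the mat and the empty tray, then move the hex block.

```bash
python3 - <<'E'
from act import *
from fit import *
d=np.load("w2.npz"); im,K,W=d["im"],d["K"],d["W"]
p,r=fit("v",outline(pick(masks(im)[1],(257,200)),K,W,4,49),[0.]);print("v",p[:2],np.degrees(p[2]),r)
p,r=fit("hex",outline(pick(masks(im)[0],(50,200)),K,W,0,14));print("hextray",p[:2],np.degrees(p[2])%60,r)
pick_at(492,-149.5,23,193)
manip.reach([660,-15.5,420],Rz(0)); im,K,W=cam("wrist")
p,r=fit("hex",outline(pick(masks(im)[0],proj([615,-15,4],K,W)),K,W,0,14));print("hextray",p[:2],np.degrees(p[2])%60,r)
if np.hypot(*(p[:2]-[615.5,-15.2]))<4: place_at(p[0],p[1],28.6,193)
E
```

```text
v [ 643.73042472 -280.37256311] 0.12480922061160632 19.093348699364178
hextray [615.66342703 -14.30903355] 58.28645014343046 0.3083507789330753
width 43.32879647990599 grip 81.1616282723844 F [-0.7  0.3  6.2]
lifted 43.21044194770723 [ 2.   1.2 -7. ]
hextray [616.19681634 -14.7680883 ] 57.89949965812663 0.515951585383533
touch True [616.2 -14.8 193.6] [-1.4 -1.   4.5]
t 22.1167
```

```bash
python3 - <<'E'
from act import *
from fit import *
manip.reach([610,-40,400],Rz(0)); im,K,W=cam("wrist"); np.savez("w3.npz",im=im,K=K,W=W); cv2.imwrite("pics/w3.png",im[:,:,::-1])
p,r=fit("round",outline(pick(masks(im)[0],proj([490.6,-148.2,4],K,W)),K,W,0,14));print("round",p[:2],r)
q=outline(pick(masks(im)[1]&(np.hypot(*(np.mgrid[:384,:512]-proj([616,-15,30],K,W)[::-1,None,None]))<60),proj([616,-15,64],K,W)),K,W,4,64);b,r=fit("hexb",q);print("hexb",b[:2],np.degrees(b[2])%60,r)
c,r=fit("hex",outline(pick(masks(im)[0],proj([630,-15,4],K,W)),K,W,0,14));print("hextray",c[:2],np.degrees(c[2])%60,r)
pick_at(477,159,0,193)
if np.hypot(*(p[:2]-[490.6,-148.2]))<4: place_at(p[0],p[1],0,193)
E
```

```text
round [ 490.24416755 -148.0907243 ] 0.4430595709939489
hexb [615.23910784 -14.64583091] 58.889946831889375 1.1400369292240473
hextray [615.71022313 -14.60529517] 57.964073868566615 0.10244978714649378
width 50.11710868946562 grip 81.85557447373867 F [-5.1 -3.3 11.3]
lifted 50.08280095161586 [-0.8  0.4 -4.4]
touch True [ 490.2 -148.1  194. ] [-1.8  0.5  6.9]
t 31.1583
```

View pics/w3.png

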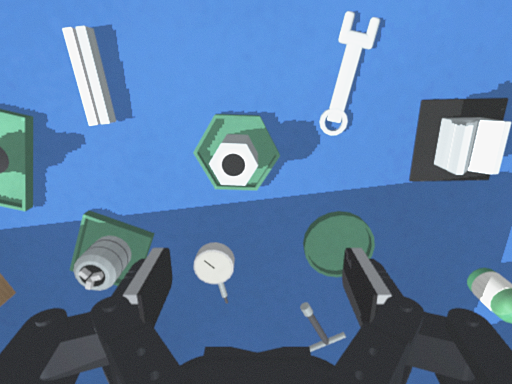

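The hex block sits centred and aligned in the six-sided tray (bore at 234,164), and the gauge at (213,262) is unmoved. Next is the taper holder, after re-measuring it and the now empty square tray.

```bash
python3 - <<'E'
from act import *
from fit import *
manip.reach([600,-148,400],Rz(0)); im,K,W=cam("wrist"); np.savez("w4.npz",im=im,K=K,W=W)
g,t,k=masks(im)
b,r=fit("chuck",outline(pick(t&(np.hypot(*(np.mgrid[:384,:512]-proj([490,-148,30],K,W)[::-1,None,None]))<60),proj([490,-148,40],K,W)),K,W,4,52));print("chuck",b[:2],r)
manip.reach([620,250,400],Rz(0)); im,K,W=cam("wrist"); np.savez("w5.npz",im=im,K=K,W=W); cv2.imwrite("pics/w5.png",im[:,:,::-1])
p,r=fit("square",outline(pick(masks(im)[0],proj([480,158,4],K,W)),K,W,0,14));print("square",p[:2],np.degrees(p[2])%90,r)
p,r=fit("oblong",outline(pick(masks(im)[0],proj([635,270,4],K,W)),K,W,0,14));print("oblong",p[:2],np.degrees(p[2])%180,r)
tip=proj([608.2,285.3,90],K,W); x,y=tip.astype(int); print("tip pred",tip); c=im[y-45:y+45,x-45:x+45,::-1]; cv2.imwrite("pics/tip.png",cv2.resize(c,None,fx=6,fy=6,interpolation=cv2.INTER_NEAREST))
E
```

```text
chuck [ 489.92315602 -147.04572403] 0.6769178062015797
square [478.97990208 158.11070702] 68.09785246944134 0.30456290244718787
oblong [609.84931272 281.90012956] 166.42578615097085 0.07581556845544668
tip pred [220.2250915  188.97935357]
```

View pics/tip.png

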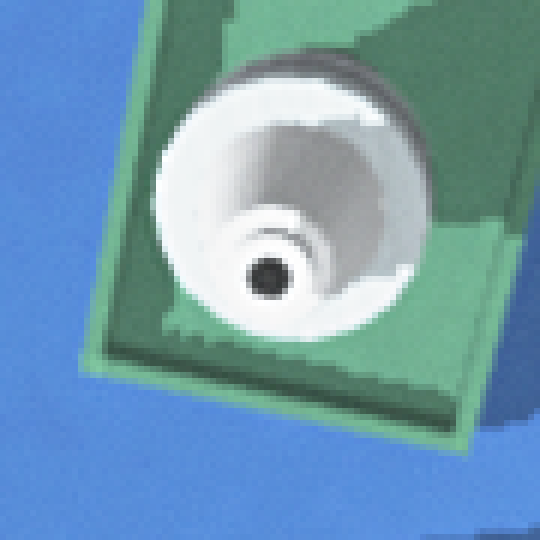

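The tip is where predicted. The taper holder moves to the square tray.

```bash
python3 - <<'E'
from act import *
from fit import *
d=np.load("w5.npz"); print("flange centre by eye",ray([(224.2,178.7)],d["K"],d["W"],54))
pick_at(608,285,-13.6,196); place_at(479.2,158.1,-13.6,196)
manip.reach([660,-265,400],Rz(0)); im,K,W=cam("wrist"); np.savez("w6.npz",im=im,K=K,W=W); cv2.imwrite("pics/w6.png",im[:,:,::-1])
h=cv2.cvtColor(im,cv2.COLOR_RGB2HSV); x,y=proj([629,-281,25],K,W).astype(int); near=np.hypot(*(np.mgrid[:384,:512]-np.array([y,x])[:,None,None]))<55
m=pick((h[...,1]<70)&(h[...,2]>100)&near,(x,y)); p,r=fit("v",outline(m,K,W,4,49),[0.]);print("v",p[:2],np.degrees(p[2]),r)
o=im[:,:,::-1].copy();o[m]=(0,0,255); cv2.imwrite("pics/w6m.png",np.hstack([cv2.resize(q[y-70:y+70,x-70:x+70],None,fx=2.8,fy=2.8) for q in(im[:,:,::-1],o)]))
E
```

```text
flange centre by eye [[607.59278856 285.11551449]]
width 48.1954254020985 grip 82.98691034317017 F [-0.5  0.3  5.9]
lifted 47.894434966285004 [-1.9 -0.  -8.1]
touch True [479.2 158.1 196.9] [-1.2 -1.3  5.1]
t 40.8333
v [ 629.05065428 -279.9907065 ] 0.29357838462846 0.7916908576908668
```

View pics/w6m.png

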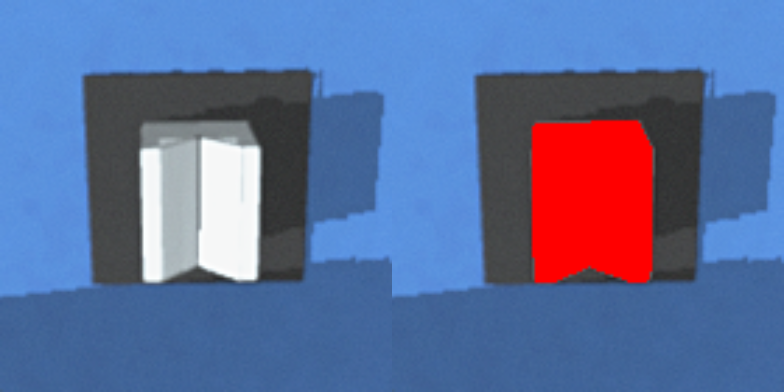

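The mask is clean, and the V-block is at (629,-280.5). I pick it up, place it in the oblong tray and check the final state.

```bash
python3 - <<'E'
from act import *
from fit import *
pick_at(629,-280.7,0.8,191); place_at(610,281.9,-13.6,191)
manip.reach([620,180,420],Rz(0)); im,K,W=cam("wrist"); cv2.imwrite("pics/w7.png",im[:,:,::-1])
g,t,k=masks(im)
def near(x,y,z,r=60): return np.hypot(*(np.mgrid[:384,:512]-proj([x,y,z],K,W)[::-1,None,None]))<r
p,r=fit("v",outline(pick(t&near(610,282,30),proj([610,282,40],K,W)),K,W,4,49),[-.24]);print("v",p[:2],np.degrees(p[2]),r)
h=(im.max(2)<90)&near(479.2,158.1,90,12); y,x=np.nonzero(h); print("taper tip",ray([(x.mean(),y.mean())],K,W,90) if len(x) else None,len(x))
E
```

```text
width 44.95299088956074 grip 83.95430400967598 F [-0.5 -0.4  5.2]
lifted 45.182821319250664 [ 0.2  0.1 -6.3]
touch True [610.  281.9 191.7] [-0.9  0.   5.5]
t 51.5417
v [609.45355123 284.02471377] -12.678467552317477 1.2210588224584704
taper tip [[480.1814489 157.3889871]] 23
```

View pics/w7.png

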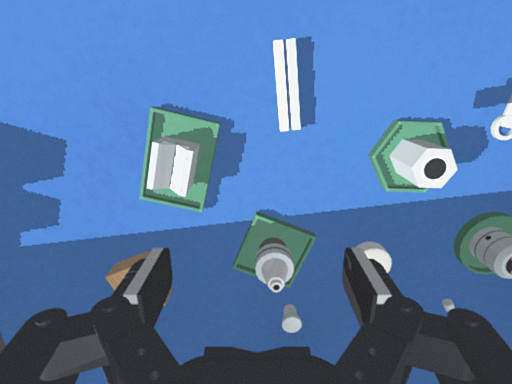

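All four tools are upright in their own trays: V-block (175,165), taper holder (275,270), hex block (425,165) and chuck (495,255). The gauge is untouched, so I hand in the job.

```bash
python3 -c "
from plant import manip
print(manip.close_job(),manip.read_clock())"
```

```text
the job is handed in; nothing more can be done
the job is handed in; nothing more can be done
```

The job is handed in after about 52 s of the 125 s: all four tools stand upright and released in their own trays, within about 2 mm of centre by camera, and the dial gauge was not touched.

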